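# Snap the port cap onto the steam unit's stud

### The job

Lift the hinged cover of the steel service box open until it rests on its stop and leave it there. Then take the loose grey cap by its knob, press it mouth down onto the stud inside the box until it clicks, and keep pressing after the click so that it is fully home with the rubber seal squeezed. Finish while still holding the cap pressed down; do not let go, and leave the bowl, the jar and the loaf tin where they are.

Things in the scene. Friction and masses are not known exactly. Their poses are not given: they have to be found in the camera images.
- service_box: stainless open-topped box fixed to the bench, 140 (x) by 160 (y) by 75 (z) mm, walls 4 mm, origin at the centre of its underside; the cover's hinge is along its +x rim, the grip of the closed cover sticks out beyond its -x wall. Upright inside stands the port stud (see stud_tip)
- cover (a joint): angle of the cover: 0 shut, 1.85 rad fully open on its stop (106 degrees; leaning back beyond vertical). It weighs 0.35 kg, falls shut if released before vertical and falls on open to its stop beyond it
- cover_grip (a point): centre of the cover's grip: a black round bar 14 mm in diameter, 26 mm long, parallel to the hinge (box y), on a 12 mm wide stalk, 24 mm out from the box's -x wall and 79 mm above the bench when shut. Its flat ends can be pinched from above, fingers closing along box y; it turns between them as the cover swings. Axes: the cover's (as the box's when shut)
- cover_hinge (a point): point on the hinge axis midway along it, at the box's +x rim, 79 mm above the bench; the axis runs along the box's y; 164 mm from cover_grip
- stud_tip (a point): top centre of the steel port stud in the box, 41 mm above the bench, 5 mm from the box centre towards its -x wall. The stud is 24 mm in diameter, its upper 8 mm tapering to 12 mm, with four sprung balls part-way up. Around its foot lies a sprung black rubber seal ring 43 mm in diameter, top 18 mm above the bench
- seal (a joint): how far the seal ring is squeezed down: 0 free, 0.003 m fully squeezed; spring 3 N per mm (9 N at full squeeze). Snapped but not pressed it reads well under 0.001
- cap_knob (a point): centre of the grey cap's round knob (24 mm in diameter, 26 mm high), 45 mm above the cap's mouth. The cap stands mouth down on the bench: under the knob a round skirt 44 mm in diameter and 32 mm high; 58 mm in all, about 60 g. z along its axis, upwards
- cap_mouth (a point): centre of the cap's mouth (its underside, bore 27 mm). Over the stud, the mouth meets the balls 30 mm above the bench; the push needed climbs to about 12 N and drops at the click, then the mouth comes onto the seal, 18 mm above the bench; fully home it is 15 mm above the bench, the seal squeezed. Pressing with 10 to 20 N after the click is right
- bowl: bystander: steel bowl, 130 mm across, 60 mm high; origin at the centre of its underside
- salt_jar: bystander: jar with a white cap, 64 mm in diameter, 90 mm high; origin at the centre of its underside
- loaf_tin: bystander: dark loaf tin 110 by 200 by 70 mm; origin at the centre of its underside
Not all that is in view belongs to the job. Of the things shaped like the part that bears cap_knob, the grey one is meant.

How it is judged:
On the way, in this order (a step that is already met when the one before it is completed fails the run):
1. the cover is open, resting on its stop (value of joint cover above 1.78 rad), for 0.2 s.
2. the cap has snapped over the balls of the stud (z of cap_mouth in the frame of stud_tip below -0.0215 m and horizontal distance between cap_mouth and stud_tip below 0.004 m), for 0.1 s.
At the end, for the whole second after the job is handed in: the cover rests on its stop (over 1.78 rad); the cap is snapped on the stud, upright within 0.12 rad, within 4 mm of its axis, its mouth at least 23.5 mm below the stud's tip; the robot still presses it (over 2 N of contact), the seal squeezed by over 1.5 mm (value of joint cover above 1.78 rad and z of cap_mouth in the frame of stud_tip below -0.0235 m and horizontal distance between cap_mouth and stud_tip below 0.004 m and angle between cap_mouth's own z axis and vertical below 0.12 rad and value of joint seal above 0.0015 m and contact force between any of the fingers, the arm and cap above 2 N); the arm keeps its last pose, push and grip.
It fails at once if a bystander was shifted by more than 30 mm (distance of any of bowl, salt_jar, loaf_tin from where it was at the start of the episode above 0.03 m).
It also fails if it takes over 64 s, if anything falls off the work surface, if the arm or the gripper's body presses on something with over 40 N, if the wrist force passes 120 N, or if a joint passes its speed limit or range.

### The arm

A 6-joint arm with a two-finger parallel gripper is mounted at the origin on the work surface. World frame = base frame: x ahead of the robot, y to its left, z up, the work surface at z = 0. Lengths are in m, angles in rad, forces in N, time in s.
With the tool pointing down it reaches from about 0.325 to 0.775 m from the base axis. Payload 5.5 kg.
Tool frame: the origin (TCP) lies at the centre of the arm's flange, where the gripper is bolted on; the fingertips stand 173 mm ahead of it and the grasp point (between the pads) lies 155 mm ahead of it (r.grasp_offset is the distance from the TCP to the grasp point, in m); z points along the fingers, y is the line along which they close (so a half turn about z gives the same grasp; the last joint's range is limited). The gripper opens to 85 mm and grips with 20 to 120 N. Pads are 22 mm wide; open, the fingers measure 114 mm over their backs; the gripper's body (76 mm by 85 mm) begins 54 mm behind the grasp point. The pads swing forward as they close: fully open they stand 13 mm farther back than shut.
Start: joints at [-1.209, 0.091, 1.231, -0, 1.82, -0.057], TCP at [0.244, -0.548, 0.405] pointing down, gripper open.
Joint ranges: [-2.87, 2.87], [-0.86, 2.18], [0.17, 2.46], [-1.51, 4.65], [0.06, 2.69], [-2.65, 2.65]. Speed limits (rad/s): [2.57, 2.57, 3.01, 3.14, 3.14, 3.14].

### API

Orientations are given as a unit quaternion [w, x, y, z].
In Python, from plant import r, viewer gives the robot as it stands. The module is installed in compiled form; this text tells all that it offers.
- The arm moves only by the tool arm_command, never from a script. Its argument "motion" is a list of rows, each an object of numbers: "dx", "dy", "dz": the shift along the tool's x, y, z in cm; "yaw": the turn about the tool's z in degrees. A call has 1 to 12 rows; each row shifts and turns the commanded pose from where the row before left it, along the tool's axes as they then stand; what a row does not reach is not made up. A row lasts 1/8 s, in which the tool goes at most 62.5 mm and 10.7 degrees, less where a joint would pass 70% of its speed; a pose out of reach is approached as far as the arm can. A call with a gripper value outside its range is refused whole. "grip" is the finger opening in cm, from 0 to 8.54, set as the call begins (left out, the last holds). The fingers move at their own pace and stop on an object; "grip_force" is the grip in N (left out, the last holds). Time passes only in rows, so rows that do not move let the fingers close. It gives the time, the measured TCP pose, the force, the opening and the grip force at its end, in the units of the state.
- r.read_state(): the state, without advancing time (a new reading comes with each control period).
- viewer.snapshot(name): name is "side" or "top" or "wrist"; returns the picture (480x640x3 uint8, blue, green, red); there is no depth.
- viewer.calibration(name): a dict with "camera_matrix" (3x3 intrinsics, pixels), "k1" (the pictures are not rectified: a ray, as slopes to the right and down, at radius r is drawn at 1 + k1 r^2 times it, then the intrinsics apply), "R" (3x3) and "t" (3): a world point X has camera coordinates R X + t. Camera axes: x right, y down, z forward; pixel columns grow to the right and rows downward; lengths in m; the calibration is good to about 2 mm. A picture is of the moment at which its call begins: read the wrist's pose just before it. calibration takes no time and is no camera call; for the wrist camera it gives the pose at the moment of the call.
- r.job_done(): hands the job in; it is judged then, once.
The state is a dict: "time": time; "joint_positions": joint angles; "qd": joint speeds; "joint_efforts": joint torques, N m; "eef_pos": TCP position; "tool_rot": TCP orientation; "force": force on the tool from outside, world axes, zero at the start; "ft_torque": the same for the moment, N m; "opening": finger opening in m; "gripper_force": force on a finger pad.
Only numpy, scipy, OpenCV 4.12 (cv2) and the standard library are available. Lean on these libraries where they do the work, as an engineer would, in place of code of your own. Each camera call takes 0.05 s, during which the arm holds its last target. There are 200 camera calls.

## Working session

There is one attempt and no reset: what is moved stays moved. The work goes in short steps, Python scripts to look and compute and a tool call to move; the robot and the scene stay as the last step left them, time stands still between calls to the robot, and variables do not carry over. Pictures are saved under pics/ and viewed, at most 10 in all, crops included, and the job is handed in when it is done.

Besides the shell and the picture viewer there is one more tool, called by a JSON object that holds its "name" and its "arguments", one argument or row to a line. arm_command: Moves the arm, as the interface text tells. Its arguments: {"type":"object","properties":{"motion":{"type":"array","items":{"type":"object","properties":{"dx":{"type":"number"},"dy":{"type":"number"},"dz":{"type":"number"},"yaw":{"type":"number"}}}},"grip":{"type":"number"},"grip_force":{"type":"number"}},"required":["motion"]}

```bash
mkdir -p pics
cat > h.py <<'E'
import numpy as np, cv2
from plant import r, viewer
def ray(c,u,v):
    K=np.array(c["camera_matrix"]);R=np.array(c["R"]);t=np.array(c["t"])
    d=np.array([[[u,v]]],float)
    s=cv2.undistortPoints(d,K,np.array([c["k1"],0,0,0,0.]))[0,0]
    return -R.T@t, R.T@np.array([s[0],s[1],1])
def onz(c,u,v,z):
    o,d=ray(c,u,v); return o+d*(z-o[2])/d[2]
def proj(c,X):
    K=np.array(c["camera_matrix"]);R=np.array(c["R"]);t=np.array(c["t"])
    p=R@np.array(X)+t; s=p[:2]/p[2]; s=s*(1+c["k1"]*(s@s)); return K[:2,:2]@s+K[:2,2]
E
python3 - <<'E'
from h import *
for n in("top","side"):
    cv2.imwrite(f"pics/{n}.png",viewer.snapshot(n))
    c=viewer.calibration(n);print(n,c["k1"],np.round(-np.array(c["R"]).T@c["t"],3))
s=r.read_state();print(s["time"],s["eef_pos"],s["tool_rot"],s["force"],r.grasp_offset)
E
```

```text
top -0.09789956635479129 [ 0.303 -0.024  1.499]
side -0.10715702836873521 [0.223 0.718 0.776]
0.1 [ 0.2440132  -0.54821889  0.40362249] [-8.83237374e-04  9.78157351e-01  2.07863886e-01 -1.45741343e-04] [-0.02634861  0.49970805  0.22222325] 0.1547
```

View pics/top.png

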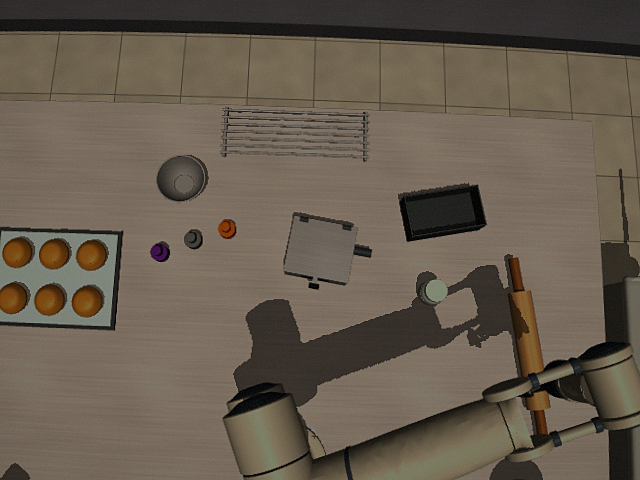

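View pics/side.png

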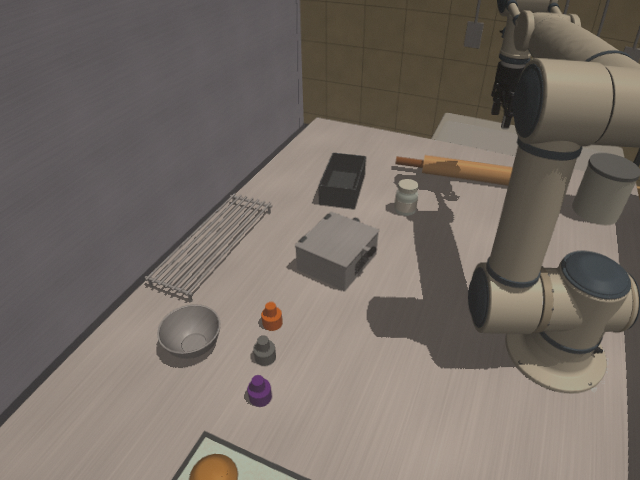

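Top view: box near (320,249) with hinge marks at (304,218) and (345,222), the grip at (314,286), and another fitting on its -y side at (363,251). There are three cap-shaped things: purple (160,252), grey (193,239) and orange (227,229). Grey fits the description. I'll confirm it in a crop and measure.

Run:
```python
from h import *
im=cv2.imread("pics/top.png");sd=cv2.imread("pics/side.png")
a=cv2.resize(im[195:300,140:380],None,fx=3.3,fy=3.3,interpolation=cv2.INTER_CUBIC)[:300]
a=cv2.resize(im[200:295,145:375],(800,330),interpolation=cv2.INTER_CUBIC)
b=cv2.resize(sd[210:410,230:390],(216,270));b=cv2.resize(sd[205:410,235:390],(204,270))
b2=cv2.resize(sd[205:295,290:385],(285,270),interpolation=cv2.INTER_CUBIC);b3=cv2.resize(sd[295:410,240:290],(117,270),interpolation=cv2.INTER_CUBIC)
lo=np.zeros((270,800,3),np.uint8);lo[:,:285]=b2;lo[:,300:417]=b3
cv2.imwrite("pics/crop.png",np.vstack([a,lo]))
c=viewer.calibration("top")
for n,u,v,z in[("grip",314,286,.079),("side fitting",363,251,.06),("cap knob",193,239,.05),("lid tl",293,213,.079),("lid tr",357,222,.079),("lid bl",285,274,.079),("lid br",348,285,.079),("jar",433,291,.09),("tin",442,212,.07),("bowl",182,178,.06)]:print(n,np.round(onz(c,u,v,z),3))
```

```text
grip [ 0.443 -0.062  0.079]
side fitting [ 0.537 -0.184  0.06 ]
cap knob [0.556 0.25  0.05 ]
lid tl [ 0.626 -0.003  0.079]
lid tr [ 0.608 -0.166  0.079]
lid bl [0.47  0.011 0.079]
lid br [ 0.448 -0.146  0.079]
jar [ 0.437 -0.356  0.09 ]
tin [ 0.644 -0.386  0.07 ]
bowl [0.714 0.288 0.06 ]
```

View pics/crop.png

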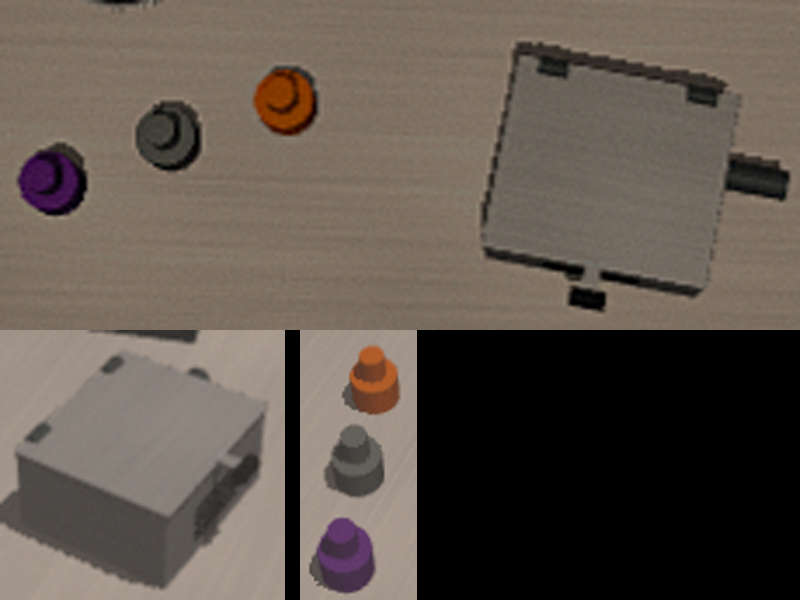

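The crop confirms it: the middle one is plain grey, and its neighbours are purple and orange. Next I move above the grip, fingers along box y.

{"name": "arm_command", "arguments": {
  "motion": [
    {"yaw":10},
    {"yaw":10},
    {"yaw":10.2},
    {"dx":1.2,"dy":-4.2,"dz":0.4},
    {"dx":1.2,"dy":-4.2,"dz":0.4},
    {"dx":1.2,"dy":-4.2,"dz":0.4},
    {"dx":1.2,"dy":-4.2,"dz":0.4},
    {"dx":1.2,"dy":-4.2,"dz":0.4},
    {"dx":1.2,"dy":-4.2,"dz":0.4},
    {"dx":1.2,"dy":-4.2,"dz":0.4},
    {"dx":1.2,"dy":-4.2,"dz":0.4},
    {"dx":1.2,"dy":-4.2,"dz":0.4}
  ],
  "grip": 6
}}

```text
invalid input at $.motion[0]: expected keys dx, dy, dz, yaw
```

{"name": "arm_command", "arguments": {
  "motion": [
    {"dx":1.2,"dy":-4.2,"dz":0.4},
    {"dx":1.2,"dy":-4.2,"dz":0.4},
    {"dx":1.2,"dy":-4.2,"dz":0.4},
    {},
    {}
  ]
}}

```text
invalid input at $.motion[0]: expected keys dx, dy, dz, yaw
```

Run:
```python
from h import *
s=r.read_state();print(s["time"],s["eef_pos"],s["tool_rot"],s["opening"])
c=viewer.calibration("wrist")
im=viewer.snapshot("wrist")
cv2.imwrite("pics/w1.png",im)
import json
json.dump({k:np.array(v).tolist() for k,v in c.items()},open("w1.json","w"))
print(np.round(-np.array(c["R"]).T@c["t"],3), np.round(proj(c,[.443,-.062,.079]),1),np.round(proj(c,[.606,-.080,.079]),1))
```

```text
0.1 [ 0.2440132  -0.54821889  0.40362249] [-8.83237374e-04  9.78157351e-01  2.07863886e-01 -1.45741343e-04] 0.08561887012418588
[ 0.308 -0.52   0.372] [-276.5 -382.3] [-134.6 -595.9]
```

View pics/w1.png

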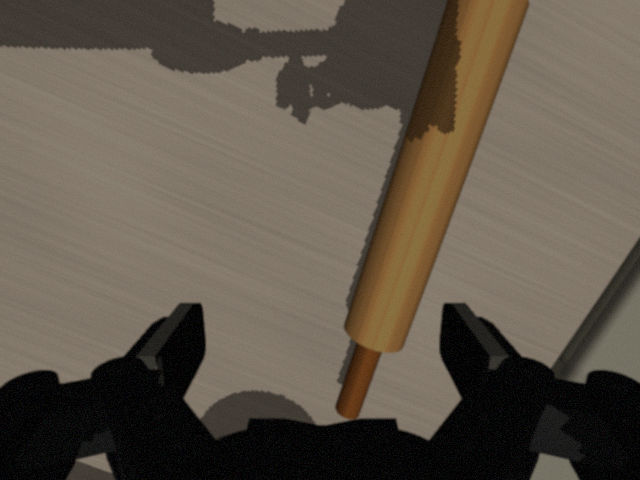

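The moves were refused because every row needs all four keys. The picture shows only the rolling pin and the fingers (tips at about (190,310) and (455,310)). I'll resend.

{"name": "arm_command", "arguments": {
  "motion": [
    {"dx":0,"dy":0,"dz":0,"yaw":10},
    {"dx":0,"dy":0,"dz":0,"yaw":10},
    {"dx":0,"dy":0,"dz":0,"yaw":10.2},
    {"dx":1.2,"dy":-4.2,"dz":0.4,"yaw":0},
    {"dx":1.2,"dy":-4.2,"dz":0.4,"yaw":0},
    {"dx":1.2,"dy":-4.2,"dz":0.4,"yaw":0},
    {"dx":1.2,"dy":-4.2,"dz":0.4,"yaw":0},
    {"dx":1.2,"dy":-4.2,"dz":0.4,"yaw":0},
    {"dx":1.2,"dy":-4.2,"dz":0.4,"yaw":0},
    {"dx":1.2,"dy":-4.2,"dz":0.4,"yaw":0},
    {"dx":1.2,"dy":-4.2,"dz":0.4,"yaw":0},
    {"dx":1.2,"dy":-4.2,"dz":0.4,"yaw":0}
  ],
  "grip": 6
}}

```text
time: 1.65
eef_pos: [0.3924, -0.1827, 0.3684]
tool_rot: [-0.0, 0.999, -0.054, 0.0]
force: [1.4, 0.7, -0.1]
opening: 0.0601
gripper_force: 0.0
```

{"name": "arm_command", "arguments": {
  "motion": [
    {"dx":1.2,"dy":-4.2,"dz":0.4,"yaw":0},
    {"dx":1.2,"dy":-4.2,"dz":0.4,"yaw":0},
    {"dx":1.2,"dy":-4.2,"dz":0.4,"yaw":0},
    {"dx":0,"dy":0,"dz":0,"yaw":0},
    {"dx":0,"dy":0,"dz":0,"yaw":0}
  ]
}}

```text
time: 2.28
eef_pos: [0.4415, -0.0628, 0.3565]
tool_rot: [0.0, 0.999, -0.054, -0.0]
force: [-0.9, 0.1, -0.8]
opening: 0.0601
gripper_force: 0.0
```

Run:
```python
from h import *
s=r.read_state();print(s["time"],s["eef_pos"],s["tool_rot"],s["opening"])
c=viewer.calibration("wrist")
im=viewer.snapshot("wrist")
cv2.imwrite("pics/w2.png",im)
import json
json.dump({k:np.array(v).tolist() for k,v in c.items()},open("w2.json","w"))
print(np.round(-np.array(c["R"]).T@c["t"],3), np.round(proj(c,[.443,-.062,.079]),1),np.round(proj(c,[.606,-.080,.079]),1))
```

```text
2.275 [ 0.4415174  -0.06284671  0.35651428] [ 2.21979062e-04  9.98547510e-01 -5.38771237e-02 -2.77850442e-04] 0.06013524283329414
[ 0.511 -0.071  0.325] [319.7 237.9] [319.8 -56.1]
```

View pics/w2.png

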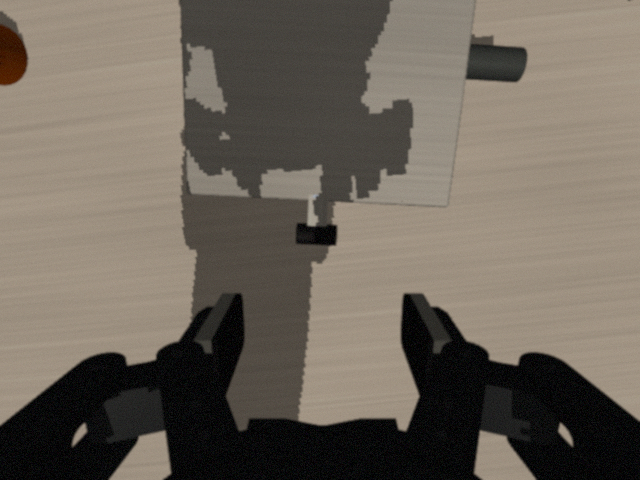

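The black grip bar is at (316,235). The cover's front corners are at (190,195) and (447,206), so about 0.04 rad of yaw is left. I'll compute positions on the plane.

Run:
```python
from h import *
import json
c=json.load(open("w2.json"))
c["k1"]=float(c["k1"])
im=cv2.imread("pics/w2.png")
P=lambda u,v,z:onz(c,u,v,z)
m=(im.max(2)<45).astype(np.uint8)[215:255,285:350]
_,_,st,ce=cv2.connectedComponentsWithStats(m);i=1+st[1:,4].argmax();print(st[i],ce[i]+[285,215])
g=P(*(ce[i]+[285,215]),.082);print("grip",g)
fl,fr=P(190,195,.081),P(447,206,.081);l0=P(181,0,.081);r0=P(475,0,.081)
e=fl-fr;print(fl,fr,np.linalg.norm(e),"yaw front",np.arctan2(-e[0],e[1]))
for a,b in((fl,l0),(fr,r0)):
    d=b-a;print("yaw side",np.arctan2(d[1],d[0]))
be=[P(297,235,.079),P(336,237,.079)];e=be[0]-be[1];print(np.linalg.norm(e),np.arctan2(-e[0],e[1]))
```

```text
[ 11   8  40  22 745] [315.55167785 234.4590604 ]
grip [ 0.44634821 -0.05975017  0.082     ]
[0.47967412 0.01475647 0.081     ] [ 0.45548268 -0.14335871  0.081     ] 0.1599551071418515 yaw front -0.15182150103876418
yaw side -0.14691143937976345
yaw side -0.16234051016542883
0.025029383423871825 -0.16177017131199387
```

{"name": "arm_command", "arguments": {
  "motion": [
    {"dx":0,"dy":0,"dz":0,"yaw":2.6},
    {"dx":0.35,"dy":-0.34,"dz":2,"yaw":0},
    {"dx":0,"dy":0,"dz":3,"yaw":0},
    {"dx":0,"dy":0,"dz":3,"yaw":0},
    {"dx":0,"dy":0,"dz":2,"yaw":0},
    {"dx":0,"dy":0,"dz":1.6,"yaw":0},
    {"dx":0,"dy":0,"dz":0,"yaw":0}
  ]
}}

```text
time: 3.2
eef_pos: [0.4453, -0.0599, 0.2394]
tool_rot: [-0.0, 0.997, -0.077, -0.001]
force: [-0.2, -0.2, 0.4]
opening: 0.0601
gripper_force: 0.0
```

{"name": "arm_command", "arguments": {
  "motion": [
    {"dx":0,"dy":0,"dz":0,"yaw":0},
    {"dx":0,"dy":0,"dz":0,"yaw":0},
    {"dx":0,"dy":0,"dz":0,"yaw":0},
    {"dx":0,"dy":0,"dz":0,"yaw":0},
    {"dx":0,"dy":0,"dz":0,"yaw":0},
    {"dx":0,"dy":0,"dz":0,"yaw":0}
  ],
  "grip": 1.5,
  "grip_force": 30
}}

```text
time: 3.95
eef_pos: [0.446, -0.0597, 0.2421]
tool_rot: [-0.0, 0.997, -0.077, 0.001]
force: [-0.2, 1.2, 6.2]
opening: 0.0248
gripper_force: 31.9
```

Run:
```python
import numpy as np
# arc rows in tool axes (cm), hinge radius .164
th=np.radians(np.r_[0,np.linspace(3,104,23)])
x=-.164*np.cos(th);z=.164*np.sin(th)
for a,b in zip(np.diff(x)*100,-np.diff(z)*100):print(round(a,2),round(b,2))
```

```text
0.02 -0.86
0.12 -1.31
0.23 -1.29
0.33 -1.27
0.43 -1.24
0.53 -1.2
0.62 -1.16
0.71 -1.1
0.8 -1.04
0.88 -0.98
0.95 -0.9
1.02 -0.82
1.09 -0.74
1.14 -0.65
1.19 -0.56
1.23 -0.46
1.26 -0.36
1.29 -0.26
1.3 -0.15
1.31 -0.05
1.31 0.06
1.3 0.16
1.29 0.27
```

{"name": "arm_command", "arguments": {
  "motion": [
    {"dx":0.02,"dy":0,"dz":-0.86,"yaw":0},
    {"dx":0.12,"dy":0,"dz":-1.31,"yaw":0},
    {"dx":0.23,"dy":0,"dz":-1.29,"yaw":0},
    {"dx":0.33,"dy":0,"dz":-1.27,"yaw":0},
    {"dx":0.43,"dy":0,"dz":-1.24,"yaw":0},
    {"dx":0.53,"dy":0,"dz":-1.2,"yaw":0},
    {"dx":0.62,"dy":0,"dz":-1.16,"yaw":0},
    {"dx":0.71,"dy":0,"dz":-1.1,"yaw":0},
    {"dx":0,"dy":0,"dz":0,"yaw":0}
  ]
}}

```text
time: 5.08
eef_pos: [0.4757, -0.0645, 0.3361]
tool_rot: [0.0, 0.997, -0.077, 0.0]
force: [0.6, 3.0, -2.1]
opening: 0.0252
gripper_force: 30.5
```

Run:
```python
from h import *
s=r.read_state();print(s["time"],s["eef_pos"],s["force"],s["ft_torque"],s["opening"],s["gripper_force"])
cv2.imwrite("pics/s2.png",cv2.resize(viewer.snapshot("side")[130:330,230:450],(660,600)))
```

```text
5.075 [ 0.47566055 -0.06446483  0.33605065] [ 0.55296709  3.03088087 -2.09248657] [ 0.51788833  0.0766495  -0.01901332] 0.02519174153485432 30.452159643173218
```

View pics/s2.png

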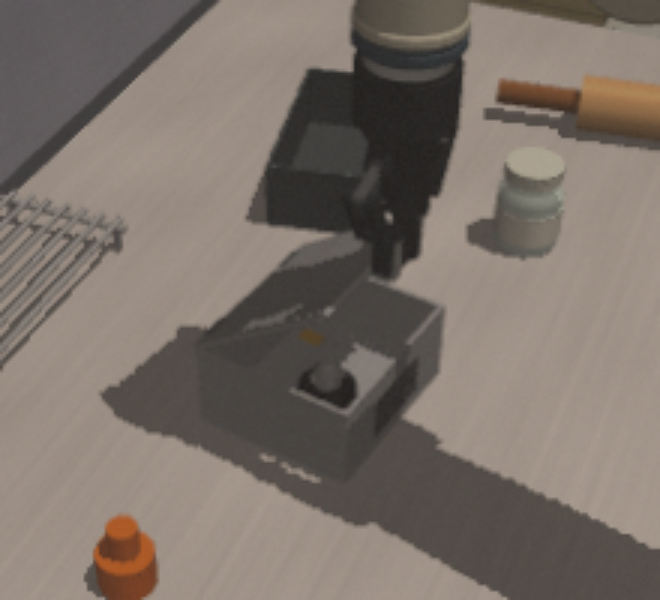

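The cover is lifting with the gripper, and the stud with its black seal is visible inside at crop (327,380). I'll continue the arc.

{"name": "arm_command", "arguments": {
  "motion": [
    {"dx":0.8,"dy":0,"dz":-1.04,"yaw":0},
    {"dx":0.88,"dy":0,"dz":-0.98,"yaw":0},
    {"dx":0.95,"dy":0,"dz":-0.9,"yaw":0},
    {"dx":1.02,"dy":0,"dz":-0.82,"yaw":0},
    {"dx":1.09,"dy":0,"dz":-0.74,"yaw":0},
    {"dx":1.14,"dy":0,"dz":-0.65,"yaw":0},
    {"dx":1.19,"dy":0,"dz":-0.56,"yaw":0},
    {"dx":1.23,"dy":0,"dz":-0.46,"yaw":0},
    {"dx":0,"dy":0,"dz":0,"yaw":0}
  ]
}}

```text
time: 6.25
eef_pos: [0.5576, -0.0775, 0.397]
tool_rot: [0.0, 0.997, -0.077, 0.0]
force: [-1.5, 1.2, 1.0]
opening: 0.0251
gripper_force: 30.3
```

{"name": "arm_command", "arguments": {
  "motion": [
    {"dx":1.26,"dy":0,"dz":-0.36,"yaw":0},
    {"dx":1.29,"dy":0,"dz":-0.26,"yaw":0},
    {"dx":1.3,"dy":0,"dz":-0.15,"yaw":0},
    {"dx":1.31,"dy":0,"dz":-0.05,"yaw":0},
    {"dx":1.31,"dy":0,"dz":0.06,"yaw":0},
    {"dx":1.3,"dy":0,"dz":0.16,"yaw":0},
    {"dx":1.29,"dy":0,"dz":0.27,"yaw":0},
    {"dx":0,"dy":0,"dz":0,"yaw":0},
    {"dx":0,"dy":0,"dz":0,"yaw":0}
  ]
}}

```text
time: 7.38
eef_pos: [0.6472, -0.0917, 0.4009]
tool_rot: [0.001, 0.997, -0.077, 0.001]
force: [0.4, -2.9, 4.6]
opening: 0.0256
gripper_force: 29.3
```

{"name": "arm_command", "arguments": {
  "motion": [
    {"dx":0,"dy":0,"dz":0,"yaw":0},
    {"dx":0,"dy":0,"dz":0,"yaw":0},
    {"dx":0,"dy":0,"dz":0,"yaw":0},
    {"dx":0,"dy":0,"dz":-3,"yaw":0},
    {"dx":0,"dy":0,"dz":-3,"yaw":0},
    {"dx":-3,"dy":0,"dz":0,"yaw":0},
    {"dx":-4,"dy":0,"dz":0,"yaw":0},
    {"dx":-4,"dy":0,"dz":0,"yaw":0},
    {"dx":-4,"dy":0,"dz":3,"yaw":0},
    {"dx":-3.5,"dy":0,"dz":4,"yaw":0},
    {"dx":0,"dy":0,"dz":0,"yaw":0},
    {"dx":0,"dy":0,"dz":0,"yaw":0}
  ],
  "grip": 6
}}

```text
time: 8.88
eef_pos: [0.4643, -0.0627, 0.3914]
tool_rot: [0.0, 0.997, -0.077, 0.001]
force: [0.5, -0.6, 0.9]
opening: 0.06
gripper_force: 0.0
```

Run:
```python
from h import *
s=r.read_state();print(s["time"],s["eef_pos"])
c=viewer.calibration("wrist")
im=viewer.snapshot("wrist")
cv2.imwrite("pics/w3.png",im)
import json
json.dump({k:np.array(v).tolist() for k,v in c.items()},open("w3.json","w"))
print(np.round(-np.array(c["R"]).T@c["t"],3), np.round(proj(c,[.5335,-.0736,.041]),1))
cv2.imwrite("pics/s3.png",viewer.snapshot("side"))
```

```text
8.875 [ 0.46426643 -0.0626974   0.39142833]
[ 0.534 -0.074  0.36 ] [321.7 128.5]
```

View pics/w3.png

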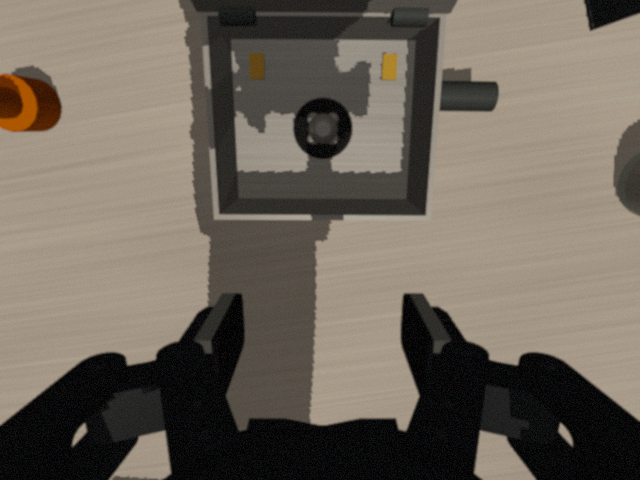

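The cover stands open and the box holds the stud, tip at about (322,127), in the black seal ring at (323,128). I'll measure both.

Run:
```python
from h import *
import json
c=json.load(open("w3.json"));c["k1"]=float(c["k1"])
im=cv2.imread("pics/w3.png");g=cv2.cvtColor(im,cv2.COLOR_BGR2GRAY)[90:165,285:360]
m=(g<32).astype(np.uint8)
cs,_=cv2.findContours(m,cv2.RETR_EXTERNAL,cv2.CHAIN_APPROX_NONE);k=max(cs,key=cv2.contourArea)
e=cv2.fitEllipse(k);p=np.array(e[0])+[285,90];print("seal",p,e[1],onz(c,*p,.018))
f=np.zeros_like(m);cv2.drawContours(f,[k],-1,1,-1)
tip=cv2.inRange(g,55,120)*(f); ys,xs=np.nonzero(tip);print("bright",xs.mean()+285,ys.mean()+90,len(xs))
print(g[30:48,28:50])
for q in [(322,127),(322.5,127.5)]:print(onz(c,*q,.041))
```

```text
seal [322.31213379 127.41103745] (54.92216873168945, 58.602439880371094) [ 0.53431671 -0.07426636  0.018     ]
bright 320.8501026694045 126.3675564681725 487
[[48 48 56 57 58 58 59 60 64 62 62 63 61 60 61 59 51 54 56 45 51 56]
 [49 51 54 58 58 63 62 65 69 70 71 71 71 61 57 57 57 55 47 57 49 48]
 [49 57 54 58 58 64 71 70 73 75 75 68 73 67 62 65 60 54 49 52 51 50]
 [60 51 59 61 67 74 71 72 73 75 71 74 76 73 69 67 58 55 55 56 55 47]
 [54 55 58 68 67 71 69 76 76 76 74 75 73 72 69 72 66 57 57 50 52 48]
 [50 59 58 66 67 72 78 72 73 72 75 75 71 74 73 70 67 65 55 58 53 51]
 [55 62 58 68 70 72 77 71 70 71 73 71 70 75 74 68 69 63 58 52 49 46]
 [58 56 63 68 73 74 70 77 74 70 71 73 74 70 74 71 67 62 55 52 52 41]
 [54 62 61 76 70 71 70 71 71 74 72 71 75 73 69 72 71 66 56 54 50 46]
 [56 58 60 74 73 72 72 73 72 75 76 72 71 73 72 76 68 64 54 51 48 51]
 [59 59 60 70 74 73 71 74 74 76 80 74 72 71 76 74 70 60 54 52 45 47]
 [63 57 61 66 67 72 70 70 71 71 71 72 76 73 70 71 66 58 52 50 46 50]
 [57 54 56 61 70 71 70 73 71 74 74 71 73 74 76 66 60 56 52 42 45 43]
 [52 47 51 62 66 71 72 71 71 78 71 76 73 76 70 67 60 53 46 43 41 47]
 [45 47 55 50 56 63 72 75 74 72 76 72 77 72 67 60 54 48 46 47 42 43]
 [41 40 44 43 51 59 61 62 68 72 70 67 65 63 57 51 45 48 39 42 43 37]
 [44 46 48 52 46 48 55 60 62 62 66 56 56 51 48 47 43 45 44 36 44 48]
 [40 46 42 39 46 44 50 49 53 51 54 51 48 47 47 47 45 46 40 42 47 48]]
[ 0.5346052  -0.07403043  0.041     ]
[ 0.53417654 -0.07435533  0.041     ]
```

{"name": "arm_command", "arguments": {
  "motion": [
    {"dx":-0.31,"dy":-4.06,"dz":0,"yaw":0},
    {"dx":-0.31,"dy":-4.06,"dz":0,"yaw":0},
    {"dx":-0.31,"dy":-4.06,"dz":0,"yaw":0},
    {"dx":-0.31,"dy":-4.06,"dz":0,"yaw":0},
    {"dx":-0.31,"dy":-4.06,"dz":0,"yaw":0},
    {"dx":-0.31,"dy":-4.06,"dz":0,"yaw":0},
    {"dx":-0.31,"dy":-4.06,"dz":0,"yaw":0},
    {"dx":-0.31,"dy":-4.06,"dz":0,"yaw":0},
    {"dx":0,"dy":0,"dz":0,"yaw":0},
    {"dx":0,"dy":0,"dz":0,"yaw":0},
    {"dx":0,"dy":0,"dz":0,"yaw":0}
  ],
  "grip": 4.5
}}

```text
time: 10.35
eef_pos: [0.4896, 0.2614, 0.3906]
tool_rot: [-0.0, 0.997, -0.077, 0.001]
force: [-0.2, 0.2, 0.2]
opening: 0.0451
gripper_force: 0.0
```

Run:
```python
from h import *
s=r.read_state();print(s["time"],s["eef_pos"],s["tool_rot"])
c=viewer.calibration("wrist")
im=viewer.snapshot("wrist")
cv2.imwrite("pics/w4.png",im)
import json
json.dump({k:np.array(v).tolist() for k,v in c.items()},open("w4.json","w"))
print(np.round(proj(c,[.558,.252,.058]),1))
cv2.imwrite("pics/w4c.png",cv2.resize(im[40:240,200:440],(720,600),interpolation=cv2.INTER_CUBIC))
```

```text
10.35 [0.48956018 0.26136309 0.39058273] [-1.84365816e-04  9.97004688e-01 -7.73387081e-02  5.85766387e-04]
[319.9 129.2]
```

View pics/w4c.png

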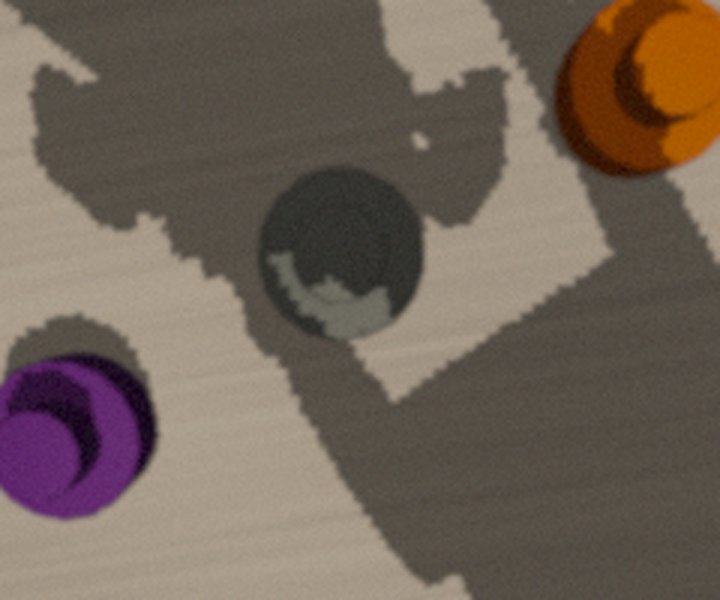

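The grey cap is straight below, skirt circle centred at crop (341,253), i.e. pixel (313.8,124.3). Orange and purple are to either side.

Run:
```python
from h import *
import json
c=json.load(open("w4.json"));c["k1"]=float(c["k1"])
for z in(.015,.032):print(onz(c,313.8,124.3,z))
ca=onz(c,313.8,124.3,.028)[:2]; t=np.array([.48956,.26136]);st=np.array([.5342,-.0743])
ux=np.array([.98804,-.15420]);uy=np.array([-.1542,-.98804])
print("to cap cm",100*(ca-t)@ux,100*(ca-t)@uy,"cap to stud",100*(st-ca)@ux,100*(st-ca)@uy)
```

```text
[0.56253313 0.25661835 0.015     ]
[0.56234712 0.25631002 0.032     ]
to cap cm 7.272734872206263 -0.6312620398511049 cap to stud 2.31375288779374 33.10746387985111
```

{"name": "arm_command", "arguments": {
  "motion": [
    {"dx":3.6,"dy":-0.3,"dz":2,"yaw":0},
    {"dx":3.67,"dy":-0.33,"dz":2,"yaw":0},
    {"dx":0,"dy":0,"dz":4,"yaw":0},
    {"dx":0,"dy":0,"dz":4,"yaw":0},
    {"dx":0,"dy":0,"dz":3,"yaw":0},
    {"dx":0,"dy":0,"dz":2,"yaw":0},
    {"dx":0,"dy":0,"dz":1.05,"yaw":0},
    {"dx":0,"dy":0,"dz":0,"yaw":0}
  ]
}}

```text
time: 11.4
eef_pos: [0.562, 0.257, 0.2094]
tool_rot: [0.0, 0.997, -0.077, -0.0]
force: [-0.0, 0.1, 0.9]
opening: 0.0451
gripper_force: 0.0
```

{"name": "arm_command", "arguments": {
  "motion": [
    {"dx":0,"dy":0,"dz":0,"yaw":0},
    {"dx":0,"dy":0,"dz":0,"yaw":0},
    {"dx":0,"dy":0,"dz":0,"yaw":0},
    {"dx":0,"dy":0,"dz":0,"yaw":0},
    {"dx":0,"dy":0,"dz":0,"yaw":0},
    {"dx":0,"dy":0,"dz":0,"yaw":0}
  ],
  "grip": 1,
  "grip_force": 80
}}

```text
time: 12.15
eef_pos: [0.5624, 0.2573, 0.2113]
tool_rot: [-0.001, 0.997, -0.077, 0.001]
force: [0.6, -1.0, 4.6]
opening: 0.0212
gripper_force: 78.6
```

{"name": "arm_command", "arguments": {
  "motion": [
    {"dx":0,"dy":0,"dz":-3,"yaw":0},
    {"dx":0,"dy":0,"dz":-4.5,"yaw":0},
    {"dx":0,"dy":0,"dz":-4.5,"yaw":0},
    {"dx":0.26,"dy":3.68,"dz":0,"yaw":0},
    {"dx":0.26,"dy":3.68,"dz":0,"yaw":0},
    {"dx":0.26,"dy":3.68,"dz":0,"yaw":0},
    {"dx":0.26,"dy":3.68,"dz":0,"yaw":0},
    {"dx":0.26,"dy":3.68,"dz":0,"yaw":0},
    {"dx":0.26,"dy":3.68,"dz":0,"yaw":0},
    {"dx":0.26,"dy":3.68,"dz":0,"yaw":0},
    {"dx":0.26,"dy":3.68,"dz":0,"yaw":0},
    {"dx":0.23,"dy":3.66,"dz":0,"yaw":0}
  ]
}}

```text
time: 13.65
eef_pos: [0.5338, -0.0745, 0.3291]
tool_rot: [-0.0, 0.997, -0.077, -0.0]
force: [0.4, 0.9, -0.9]
opening: 0.0212
gripper_force: 78.5
```

{"name": "arm_command", "arguments": {
  "motion": [
    {"dx":0,"dy":0,"dz":0,"yaw":0},
    {"dx":0,"dy":0,"dz":0,"yaw":0},
    {"dx":0,"dy":0,"dz":0,"yaw":0}
  ]
}}

```text
time: 14.02
eef_pos: [0.5342, -0.0726, 0.3292]
tool_rot: [-0.0, 0.997, -0.076, -0.0]
force: [0.2, -0.3, -0.9]
opening: 0.0213
gripper_force: 78.6
```

Run:
```python
from h import *
s=r.read_state();print(s["time"],s["eef_pos"],s["force"],s["opening"])
sd=viewer.snapshot("side")
cv2.imwrite("pics/s4.png",cv2.resize(sd[100:340,220:460],(600,600)))
```

```text
14.025 [ 0.53415565 -0.07255257  0.32920763] [ 0.19428203 -0.27853987 -0.87283491] 0.02129932815564093
```

View pics/s4.png

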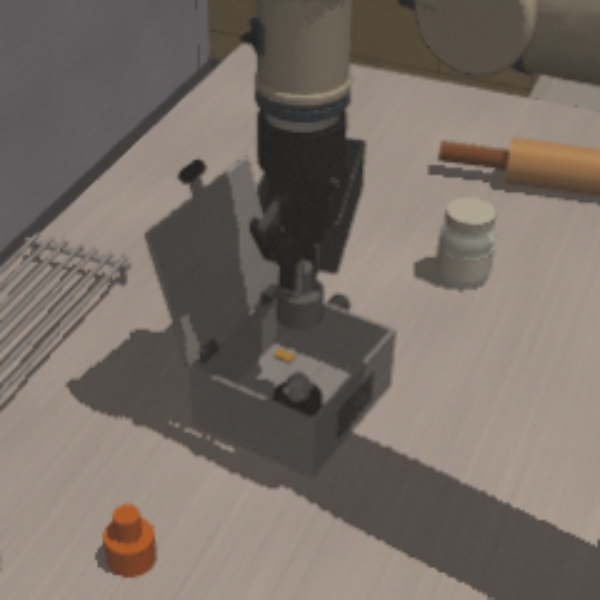

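The cover is on its stop, and the cap hangs upright above the stud. I'll lower to just above the stud's tip.

{"name": "arm_command", "arguments": {
  "motion": [
    {"dx":0,"dy":0.12,"dz":2,"yaw":0},
    {"dx":0,"dy":0,"dz":2.5,"yaw":0},
    {"dx":0,"dy":0,"dz":2,"yaw":0},
    {"dx":0,"dy":0,"dz":0,"yaw":0},
    {"dx":0,"dy":0,"dz":0,"yaw":0},
    {"dx":0,"dy":0,"dz":0,"yaw":0}
  ]
}}

```text
time: 14.82
eef_pos: [0.5342, -0.0747, 0.2656]
tool_rot: [0.0, 0.997, -0.077, 0.001]
force: [-0.3, -0.4, -1.6]
opening: 0.021
gripper_force: 78.6
```

{"name": "arm_command", "arguments": {
  "motion": [
    {"dx":0,"dy":0,"dz":0.8,"yaw":0},
    {"dx":0,"dy":0,"dz":0.8,"yaw":0},
    {"dx":0,"dy":0,"dz":0.6,"yaw":0},
    {"dx":0,"dy":0,"dz":0,"yaw":0},
    {"dx":0,"dy":0,"dz":0,"yaw":0}
  ]
}}

```text
time: 15.45
eef_pos: [0.5339, -0.0746, 0.2423]
tool_rot: [-0.0, 0.997, -0.077, -0.0]
force: [-0.9, -0.1, -1.3]
opening: 0.0212
gripper_force: 78.6
```

{"name": "arm_command", "arguments": {
  "motion": [
    {"dx":0,"dy":0,"dz":0.3,"yaw":0},
    {"dx":0,"dy":0,"dz":0.3,"yaw":0},
    {"dx":0,"dy":0,"dz":0,"yaw":0},
    {"dx":0,"dy":0,"dz":0,"yaw":0}
  ]
}}

```text
time: 15.95
eef_pos: [0.5346, -0.0745, 0.2392]
tool_rot: [-0.0, 0.997, -0.077, 0.002]
force: [-1.4, 1.0, 10.4]
opening: 0.0211
gripper_force: 80.0
```

{"name": "arm_command", "arguments": {
  "motion": [
    {"dx":0,"dy":0,"dz":0.2,"yaw":0},
    {"dx":0,"dy":0,"dz":0.1,"yaw":0},
    {"dx":0,"dy":0,"dz":0,"yaw":0},
    {"dx":0,"dy":0,"dz":0,"yaw":0}
  ]
}}

```text
time: 16.45
eef_pos: [0.5349, -0.0745, 0.2387]
tool_rot: [0.0, 0.997, -0.077, 0.004]
force: [-4.2, 2.0, 20.5]
opening: 0.0212
gripper_force: 80.9
```

{"name": "arm_command", "arguments": {
  "motion": [
    {"dx":-0.1,"dy":-0.05,"dz":0,"yaw":0},
    {"dx":0,"dy":0,"dz":0,"yaw":0},
    {"dx":0,"dy":0,"dz":0,"yaw":0}
  ]
}}

```text
time: 16.82
eef_pos: [0.5341, -0.074, 0.2384]
tool_rot: [0.0, 0.997, -0.077, 0.004]
force: [-1.8, 0.9, 16.7]
opening: 0.0213
gripper_force: 80.6
```

{"name": "arm_command", "arguments": {
  "motion": [
    {"dx":-0.07,"dy":-0.03,"dz":0.05,"yaw":0},
    {"dx":0,"dy":0,"dz":0,"yaw":0},
    {"dx":0,"dy":0,"dz":0,"yaw":0}
  ]
}}

```text
time: 17.2
eef_pos: [0.5335, -0.0737, 0.2378]
tool_rot: [0.0, 0.997, -0.077, 0.004]
force: [-2.1, -0.2, 15.9]
opening: 0.0212
gripper_force: 80.6
```

{"name": "arm_command", "arguments": {
  "motion": [
    {"dx":-0.03,"dy":0,"dz":0.1,"yaw":0},
    {"dx":0,"dy":0,"dz":0.1,"yaw":0},
    {"dx":0,"dy":0,"dz":0,"yaw":0},
    {"dx":0,"dy":0,"dz":0,"yaw":0}
  ]
}}

```text
time: 17.7
eef_pos: [0.5329, -0.0735, 0.2336]
tool_rot: [0.0, 0.997, -0.077, 0.003]
force: [0.2, 0.8, 7.8]
opening: 0.0215
gripper_force: 79.6
```

{"name": "arm_command", "arguments": {
  "motion": [
    {"dx":0,"dy":0,"dz":0.2,"yaw":0},
    {"dx":0,"dy":0,"dz":0.2,"yaw":0},
    {"dx":0,"dy":0,"dz":0,"yaw":0},
    {"dx":0,"dy":0,"dz":0,"yaw":0}
  ]
}}

```text
time: 18.2
eef_pos: [0.5323, -0.0736, 0.2274]
tool_rot: [0.0, 0.997, -0.077, 0.001]
force: [1.7, 0.2, 4.8]
opening: 0.021
gripper_force: 78.8
```

{"name": "arm_command", "arguments": {
  "motion": [
    {"dx":0.04,"dy":0,"dz":0.2,"yaw":0},
    {"dx":0,"dy":0,"dz":0.15,"yaw":0},
    {"dx":0,"dy":0,"dz":0,"yaw":0},
    {"dx":0,"dy":0,"dz":0,"yaw":0},
    {"dx":0,"dy":0,"dz":0,"yaw":0}
  ]
}}

```text
time: 18.82
eef_pos: [0.5326, -0.0737, 0.2262]
tool_rot: [0.0, 0.997, -0.077, 0.001]
force: [-4.9, 0.2, 15.9]
opening: 0.0211
gripper_force: 80.7
```

Run:
```python
from h import *
sd=viewer.snapshot("side")
cv2.imwrite("pics/s5.png",cv2.resize(sd[140:300,240:400],(600,600)))
s=r.read_state();print(s["time"],s["eef_pos"],s["force"],s["opening"])
```

```text
18.875 [ 0.53259395 -0.07369734  0.22621507] [-4.02645166  0.91141318 15.4833    ] 0.02111575238812991
```

View pics/s5.png

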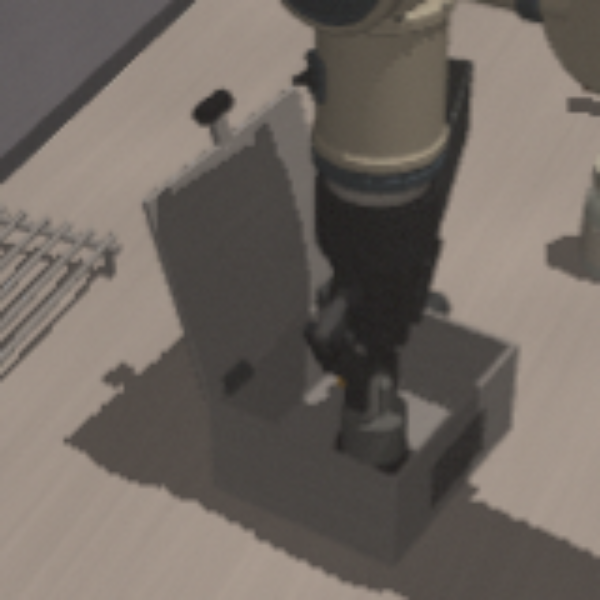

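The picture shows the cover open on its stop and the cap down on the seal at crop (372,435), still held and pressed with about 15 N. Handing in.

```bash
python3 -c "
from plant import r
print(r.job_done())"
```

```text
the job is handed in; nothing more can be done
None
```

I handed the job in at about 19 s: the cover is open on its stop, and the grey cap is snapped onto the stud and held down at about 15 N at the height expected for fully home; the hand-in returned no verdict.

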